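# Set out the brushes and the water pot on a watercolour desk

## Task

Get the desk ready for painting. Lay the three brushes in the brush rest, one in each notch, handle lying on both rails and hair pointing away from you: the wide flat wash brush in the end notch on the palette's side, the fine liner in the end notch farthest from the palette, and the round brush between them. Stand the white water pot upright in the middle of the cork coaster, and leave the masking tape, ink bottle and paint tube where they are.

Things in the scene. Friction and masses are not known exactly. Their poses are not given: they have to be found in the camera images.
- wash_brush: Biggest brush, flat, 236 mm long; dark round handle 15 mm thick, back to x = -160 mm, tapering only beyond x = -118. Ferrule and square-cut tan hair widen to 30 mm, 10 mm thick, ending at x = +76. Origin on its axis where handle meets steel ferrule; x runs along the brush towards the hair. Lies on its side, axis 7.5 mm above the desk. Balances near x = -60 mm, a good place to grip across. 45 g.
- round_brush: Middle brush, round, 200 mm long; dark round handle 12 mm thick, back to x = -145 mm, tapering only beyond x = -118. Round tan hair, 11 mm thick with a point, ending at x = +55. Origin on its axis where handle meets steel ferrule; x runs along the brush towards the hair. Lies on its side, axis 6 mm above the desk. Balances near x = -60 mm, a good place to grip across. 24 g.
- liner_brush: Smallest brush, a fine liner 166 mm long; dark round handle 9 mm thick, back to x = -125 mm. Ferrule tapers to 4 mm; thin tan hair ends at x = +41. Origin on its axis where handle meets steel ferrule; x runs along the brush towards the hair. Lies on its side, axis 4.5 mm above the desk. Balances near x = -60 mm, a good place to grip across. 13 g.
- water_pot: Empty straight-sided white glazed water pot, open at the top, standing upright: 62 mm outside diameter, 58 mm tall, wall 4 mm, about 190 g. Origin at the centre of its underside, z up.
- brush_rest: Fixed pale wooden rest: base 100 (x) by 140 (y) by 6 mm, two rails 10 mm thick, 36 mm high, along y at x = -40 and +40. In each rail V notches at y = -45, 0, +45: 28 mm wide on top, 45 degree flanks, bottom at z = 22 mm. A brush lies along x in facing notches, centring itself, axis at z = 33 (wash), 30 (round), 28 mm (liner). Origin: centre of underside, x away from the robot, z up.
- palette: Round ivory palette, 170 mm diameter and 13 mm tall, ten paint wells about a mixing dish, fixed to the desk, to the left or the right of the brush rest. Origin at the centre of its underside. Not to be moved: it tells which end of the rest is which.
- coaster: Round cork coaster, 95 mm diameter, 5 mm thick, fixed to the desk on the other side of the rest from the palette. Origin at the centre of its underside.
- tape_roll: Bystander: roll of tan masking tape lying flat on the drawing sheet, 90 mm diameter, 24 mm tall, hole 76 mm. Origin at the centre of its underside.
- ink_bottle: Bystander: small ink bottle with a black cap, 48 mm diameter, 55 mm tall, standing. Origin at the centre of its underside.
- paint_tube: Bystander: metal paint tube with a black cap lying on the desk, 117 mm long, 21 mm thick. Origin on its axis, 30 mm ahead of the foot of its round part.
Mind the look-alikes: they are no part of the job. What is shaped like the wash_brush but purple is not meant.

How it is judged:
At the end, for the whole second after the job is handed in: Wash brush in the end notch on the palette side, round brush in the middle, liner at the other end: each down in its V on both rails, within 12 mm and 8 degrees, hair away from the robot. Pot upright on the coaster, centres within 15 mm. All still (x of wash_brush in the frame of brush_rest between 0.035 and 0.11 m and z of wash_brush in the frame of brush_rest between 0.0286066 and 0.0376066 m and angle between the x axis of each of wash_brush, round_brush, liner_brush and the x axis of brush_rest, either way round below 0.14 rad and x of round_brush in the frame of brush_rest between 0.035 and 0.1 m and z of round_brush in the frame of brush_rest between 0.0264853 and 0.0354853 m and x of liner_brush in the frame of brush_rest between 0.035 and 0.085 m and z of liner_brush in the frame of brush_rest between 0.024364 and 0.033364 m and ((y of palette in the frame of brush_rest above 0 m and y of wash_brush in the frame of brush_rest between 0.033 and 0.057 m and y of round_brush in the frame of brush_rest between -0.012 and 0.012 m and y of liner_brush in the frame of brush_rest between -0.057 and -0.033 m) or (y of palette in the frame of brush_rest below 0 m and y of wash_brush in the frame of brush_rest between -0.057 and -0.033 m and y of round_brush in the frame of brush_rest between -0.012 and 0.012 m and y of liner_brush in the frame of brush_rest between 0.033 and 0.057 m)) and horizontal distance between water_pot and coaster below 0.015 m and z of water_pot in the frame of coaster between 0.003 and 0.008 m and angle between water_pot's own z axis and vertical below 0.08 rad and linear speed of each of wash_brush, round_brush, liner_brush, water_pot below 0.02 m/s); the robot touches nothing.
It fails at once if the tape roll is moved more than 20 mm (distance of tape_roll from where it was at the start of the episode above 0.02 m).
It fails at once if the ink bottle is moved more than 20 mm (distance of ink_bottle from where it was at the start of the episode above 0.02 m).
It fails at once if the paint tube is moved more than 20 mm (distance of paint_tube from where it was at the start of the episode above 0.02 m).
It also fails if it takes over 104 s, if anything falls off the work surface, if the arm or the gripper's body presses on something with over 40 N, if the wrist force passes 120 N, or if a joint passes its speed limit or range.

## Robot

A 6-joint arm with a two-finger parallel gripper is mounted at the origin on the work surface. World frame = base frame: x ahead of the robot, y to its left, z up, the work surface at z = 0. Lengths are in m, angles in rad, forces in N, time in s.
With the tool pointing down it reaches from about 0.3 to 0.775 m from the base axis. Payload 14.6 kg.
Tool frame: the origin (TCP) lies at the very end of the fingers, on their centre line; the grasp point (between the pads) lies 19 mm behind it (ctrl.grasp_offset is the distance from the TCP to the grasp point, in m); z points along the fingers, y is the line along which they close (so a half turn about z gives the same grasp; the last joint's range is limited). The gripper opens to 94 mm and grips with 3 to 60 N. Pads are 16 mm wide; open, the fingers measure 119 mm over their backs; the gripper's body (75 mm by 177 mm) begins 78 mm behind the grasp point.
Start: joints at [-0.067, 0.3, 1.521, -0, 1.321, -0.067], TCP at [0.55, -0, 0.205] pointing down, gripper open.
Joint ranges: [-3.03, 3.03], [-0.79, 2.21], [0.23, 2.52], [-1.04, 4.18], [0, 3.07], [-2.55, 2.55]. Speed limits (rad/s): [2.22, 2.22, 2.57, 3.14, 3.14, 3.14].

## Interface

Orientations are given as [roll, pitch, yaw] about the fixed x, y, z axes, in that order (R = Rz(yaw) Ry(pitch) Rx(roll)).
In Python, from station import ctrl gives the robot as it stands.
- The arm moves only by the tool step_arm, never from a script. Its argument "plan" is a list that holds one entry, the list of rows, each a list of 6 numbers: the shift along the tool's x, y, z in units of 30 mm (1.0 is 30 mm), then the turn, a rotation vector about the tool's x, y, z in units of 6 degrees (1.0 is 6 degrees). In form: [[[dx, dy, dz, wx, wy, wz], ...]]. A call has 1 to 8 rows; each row is the pose to reach, as a shift and turn from the pose commanded when the call began, along the tool's axes at that moment; what a row does not reach only later rows make up. A row lasts 1/12 s, in which the tool goes at most 41.7 mm and 7.16 degrees, less where a joint would pass 70% of its speed; a pose out of reach is approached as far as the arm can. A call with a gripper value outside its range is refused whole. "grip" is the opening, from 0 (shut) to 1 (fully open), set as the call begins (left out, the last holds). The fingers move at their own pace and stop on an object; "squeeze" is the grip in N (left out, the last holds). Time passes only in rows, so rows that repeat a pose let the fingers close. It gives the time, the measured TCP pose, the force, the opening and the grip force at its end, in the units of the state.
- ctrl.get_obs(): the state, without advancing time (a new reading comes with each control period).
- ctrl.camera(name): name is "scene" or "side" or "wrist"; returns the picture (420x560x3 uint8, red, green, blue); there is no depth.
- ctrl.camera_model(name): a dict with "intrinsics" (3x3 intrinsics, pixels), "R" (3x3) and "t" (3): a world point X has camera coordinates R X + t; the wrist camera has in their place "tool_from_camera" (4x4, takes a point from camera to tool coordinates, whose origin is the TCP and whose axes are the flange's). Camera axes: x right, y down, z forward; pixel columns grow to the right and rows downward; lengths in m; the calibration is good to about 2 mm. A picture is of the moment at which its call begins: read the wrist's pose just before it. camera_model takes no time and is no camera call.
- ctrl.hand_in(): hands the job in; it is judged then, once.
Trained networks look in the newest picture that a camera, given by its name, has taken for a name from the list of things; names that differ only in an ending like _2 or _b are one class to them, and where a whole thing is asked for, a point or a joint stands for the part that bears it (a point fixed in the world has none). Each returns a list of dicts, best first, with "confidence" (0 to 1); they miss things now and then, are a little off and sometimes report something else, mostly with a low value. They report only what shows in the picture. A call takes as long as a camera call. They do not tell look-alikes from the thing itself.
- ctrl.masks_of(query, camera): "pixels" (420x560 bool, what is visible of it) and "at" ([column, row] in pixels, amid what is visible of it).
- ctrl.place_of(query, camera): "at" ([column, row] in pixels: a listed point, or the origin of a listed thing).
The state is a dict: "time_s": time; "qpos": joint angles; "joint_vel": joint speeds; "tau": joint torques, N m; "ee_pos": TCP position; "eef_rot": TCP orientation; "force": force on the tool from outside, world axes, zero at the start; "moment": the same for the moment, N m; "grip_width": finger opening in m; "grip_force": force on a finger pad.
Only numpy, scipy, OpenCV 4.12 (cv2) and the standard library are available. Lean on these libraries where they do the work, as an engineer would, in place of code of your own. Each camera call takes 0.05 s, during which the arm holds its last target. There are 200 camera calls.

## Working session

There is one attempt and no reset: what is moved stays moved. The work goes in short steps, Python scripts to look and compute and a tool call to move; the robot and the scene stay as the last step left them, time stands still between calls to the robot, and variables do not carry over. Pictures are saved under pics/ and viewed, at most 14 in all, crops included, and the job is handed in when it is done.

Besides the shell and the picture viewer there is one more tool, called as name(argument=value, ...) on one line, values as JSON. step_arm: Moves the arm, as the interface text tells. Its arguments: {"type":"object","properties":{"plan":{"type":"array","items":{"type":"array","items":{"type":"array","items":{"type":"number"}}}},"grip":{"type":"number"},"squeeze":{"type":"number"}},"required":["plan"]}

```bash
ls; mkdir -p pics; cat > h.py <<'E'
import numpy as np, cv2
from station import ctrl
def ray(cam,uv):
    m=ctrl.camera_model(cam); K=np.array(m["intrinsics"])
    d=np.linalg.inv(K)@np.array([uv[0],uv[1],1.0])
    if "R" in m:
        R=np.array(m["R"]);t=np.array(m["t"]); return -R.T@t, R.T@d
    T=np.array(m["tool_from_camera"]); o=ctrl.get_obs()
    from scipy.spatial.transform import Rotation as Ro
    r=Ro.from_euler('xyz',o["eef_rot"]).as_matrix()
    return r@T[:3,3]+o["ee_pos"], r@(T[:3,:3]@d)
def onz(cam,uv,z):
    o,d=ray(cam,uv); return o+d*(z-o[2])/d[2]
E
python3 - <<'E'
from h import *
for c in ["scene","side","wrist"]:
    im=ctrl.camera(c); cv2.imwrite(f"pics/{c}0.png",im[:,:,::-1])
    m=ctrl.camera_model(c)
    if "R" in m: print(c,-np.array(m["R"]).T@np.array(m["t"]))
    else: print(np.round(m["tool_from_camera"],3))
    for n,z in dict(wash_brush=.0075,round_brush=.006,liner_brush=.0045,water_pot=0,brush_rest=0,palette=0,coaster=0,tape_roll=0,ink_bottle=0,paint_tube=.01).items():
        for p in ctrl.place_of(n,c):
            if p["confidence"]>.2: print(c,n,round(p["confidence"],2),np.round(p["at"]),np.round(onz(c,p["at"],z)[:2],3))
print(ctrl.get_obs())
E
```

```text
pics
scene [ 1.20693709 -0.12199069  0.78609903]
scene wash_brush 0.82 [417. 184.] [0.384 0.554]
scene wash_brush 0.69 [292. 156.] [0.156 0.269]
scene wash_brush 0.68 [355. 221.] [0.469 0.328]
scene wash_brush 0.23 [218. 221.] [0.37  0.001]
scene round_brush 0.73 [112. 244.] [ 0.374 -0.254]
scene round_brush 0.39 [415. 259.] [0.627 0.407]
scene liner_brush 0.68 [129. 268.] [ 0.46  -0.222]
scene liner_brush 0.51 [352. 222.] [0.467 0.322]
scene water_pot 0.6 [340. 206.] [0.397 0.32 ]
scene brush_rest 0.92 [252. 288.] [0.592 0.027]
scene palette 0.6 [354. 217.] [0.448 0.335]
scene palette 0.59 [351. 283.] [0.644 0.239]
scene coaster 0.56 [131. 340.] [ 0.647 -0.232]
scene tape_roll 0.64 [216. 222.] [ 0.366 -0.003]
scene ink_bottle 0.73 [416. 262.] [0.63  0.408]
scene paint_tube 0.97 [233. 245.] [0.464 0.016]
side [-0.28191976 -1.02492047  0.87982028]
side wash_brush 0.71 [268. 181.] [0.478 0.341]
side wash_brush 0.57 [216. 165.] [0.38 0.55]
side wash_brush 0.55 [192. 219.] [0.165 0.263]
side wash_brush 0.53 [356. 217.] [0.588 0.001]
side round_brush 0.85 [352. 292.] [ 0.371 -0.26 ]
side 
[... 764 characters left out ...]
83.] [0.461 0.011]
{'time_s': 1.65, 'qpos': array([-6.65922459e-02,  2.99907586e-01,  1.52099900e+00,  2.00565676e-05,
        1.32073249e+00, -6.66130630e-02]), 'joint_vel': array([-0.00054394,  0.00080816, -0.00090555,  0.00050658, -0.0003164 ,
       -0.00067562]), 'tau': array([ 5.34439096e-04, -5.31660998e+01, -3.52916050e+01,  7.08851684e-02,
        2.13304313e-02, -9.97287884e-05]), 'ee_pos': array([5.49982087e-01, 7.79683196e-06, 2.05441843e-01]), 'eef_rot': array([-3.14154762e+00, -2.24796681e-05,  1.57081218e+00]), 'force': array([-0.29459717,  0.14653949, -0.3554499 ]), 'moment': array([-0.03184454,  0.03724566,  0.00442851]), 'grip_force': 0.0, 'grip_width': 0.09407192005074286}
```

View images.

View pics/scene0.png

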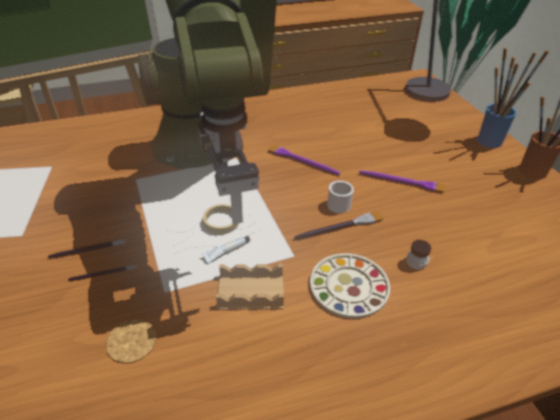

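View pics/side0.png

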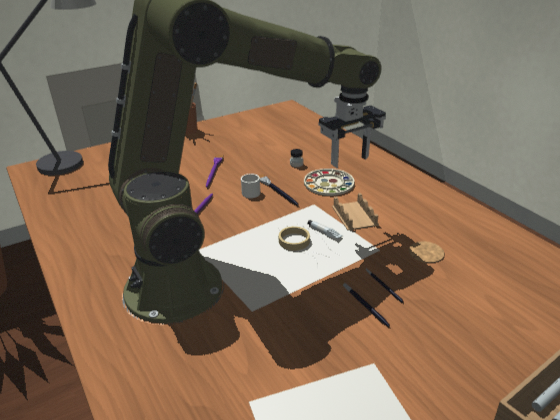

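View pics/wrist0.png

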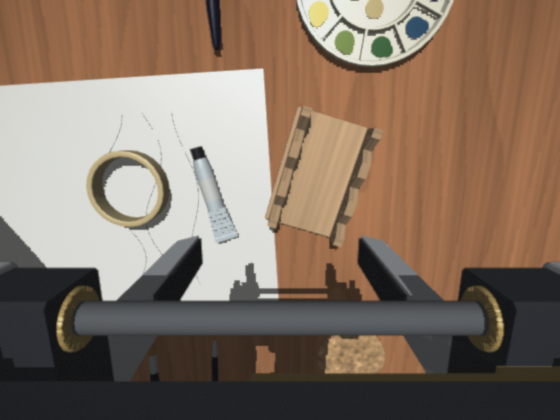

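```bash
cat >> h.py <<'E'
from scipy.optimize import minimize
from scipy.spatial.transform import Rotation as Ro
def proj(cam,P,o=None):
    m=ctrl.camera_model(cam); K=np.array(m["intrinsics"])
    if "R" in m: c=P@np.array(m["R"]).T+np.array(m["t"])
    else:
        o=o or ctrl.get_obs(); T=np.array(m["tool_from_camera"]); r=Ro.from_euler('xyz',o["eef_rot"]).as_matrix()
        c=((P-o["ee_pos"])@r-T[:3,3])@T[:3,:3]
    p=c@K.T; return p[:,:2]/p[:,2:]
def mask(cam,name,near=None,tol=.08,z=0,minc=.2):
    best=None
    for m in ctrl.masks_of(name,cam):
        if m["confidence"]<minc: continue
        w=onz(cam,m["at"],z)[:2]
        if near is None or np.linalg.norm(w-near)<tol: return m["pixels"],m["confidence"]
    return None,0
def brushpca(cam,px,z):
    v,u=np.nonzero(px); W=np.array([onz(cam,(a,b),z)[:2] for a,b in zip(u,v)])
    c=np.median(W,0); d=np.linalg.svd(W-W.mean(0))[2][0] if len(W)<5000 else None
    vx,vy,x0,y0=cv2.fitLine(W.astype(np.float32),cv2.DIST_HUBER,0,.001,.001).ravel()
    d=np.array([vx,vy]); s=(W-[x0,y0])@d
    return np.array([x0,y0])+d*s.min(),np.array([x0,y0])+d*s.max(),np.degrees(np.arctan2(vy,vx))
def restpts(x,y,a):
    P=[[i,j,k] for i in(-50,50) for j in(-70,70) for k in(0,6)]+[[s*40+i,j,36] for s in(-1,1) for i in(-5,5) for j in(-70,70)]
    P=np.array(P)/1000; c,s=np.cos(a),np.sin(a)
    return P@np.array([[c,s,0],[-s,c,0],[0,0,1]])+[x,y,0]
def diskpts(x,y,r,h):
    t=np.linspace(0,2*np.pi,48); return np.array([[x+r*np.cos(a),y+r*np.sin(a),k] for a in t for k in(0,h)])
def fit(masks,pts,x0,sc):
    hulls={}
    for c,(m,o) in masks.items():
        v,u=np.nonzero(m); h=cv2.convexHull(np.stack([u,v],1).astype(np.int32)); a=np.zeros(m.shape,np.uint8); cv2.fillConvexPoly(a,h,1); hulls[c]=(cv2.resize(a,None,fx=4,fy=4,interpolation=0),o)
    def cost(q):
        e=0
        for c,(a,o) in hulls.items():
            b=np.zeros_like(a); h=cv2.convexHull(((proj(c,pts(*(q*sc)),o)+.5)*4).astype(np.float32))
            cv2.fillConvexPoly(b,np.round(h).astype(np.int32),1); e+=1-(a&b).sum()/(a|b).sum()
        return e/len(hulls)
    x0=np.array(x0)/sc; n=len(x0)
    r=minimize(cost,x0,method='Nelder-Mead',options=dict(initial_simplex=np.vstack([x0]+[x0+np.eye(n)[i] for i in range(n)]),maxiter=150))
    return r.x*sc,r.fun
E
python3 - <<'E'
from h import *
o=ctrl.get_obs()
M={}
for c in ["scene","side","wrist"]:
    m,cf=mask(c,"brush_rest",np.array([.597,.018]))
    if m is not None: M[c]=(m,o); print(c,cf,m.sum())
for k in M: print(k,fit({k:M[k]},restpts,[.597,.018,-.2],np.array([.02,.02,.2])))
for n,r,h,p in [("coaster",.0475,.005,[.655,-.232]),("water_pot",.031,.058,[.402,.316]),("palette",.085,.013,[.647,.234])]:
  for c in ["scene","side"]:
    m,cf=mask(c,n,np.array(p))
    if m is None: print(n,c,"none");continue
    print(n,c,cf,fit({c:(m,o)},lambda x,y:diskpts(x,y,r,h),p,np.array([.02,.02])))
for n,z,p in [("wash_brush",.0075,[.47,.33]),("round_brush",.006,[.373,-.255]),("liner_brush",.0045,[.46,-.22])]:
  for c in ["scene","side","wrist"]:
    m,cf=mask(c,n,np.array(p),.12,z)
    if m is None: print(n,c,"none");continue
    print(n,c,cf,m.sum(),brushpca(c,m,z))
E
```

```text
scene 0.61 2878
side 0.77 1030
wrist 0.81 10003
scene (array([ 0.59736419,  0.02258819, -0.29751819]), np.float64(0.018732249682760327))
side (array([ 0.59682174,  0.01863013, -0.31508778]), np.float64(0.06320329152828041))
wrist (array([ 0.597469  ,  0.01960407, -0.28303624]), np.float64(0.022904903544779365))
coaster scene 0.97 (array([ 0.6489211 , -0.23168918]), np.float64(0.026336449932196082))
coaster side 0.56 (array([ 0.64861431, -0.23528783]), np.float64(0.052829070800829436))
water_pot scene 0.95 (array([0.39500474, 0.31745933]), np.float64(0.04522148440783391))
water_pot side 0.8 (array([0.39442124, 0.31362003]), np.float64(0.04918957011980263))
palette scene 0.93 (array([0.64712901, 0.23187249]), np.float64(0.030874392146068463))
palette side 0.96 (array([0.65212854, 0.23117001]), np.float64(0.04406612656010511))
wash_brush scene 0.61 684 (array([0.46814932, 0.40206659]), array([0.47969859, 0.16321936]), np.float32(-87.23166))
wash_brush side 0.6 226 (array([0.47302866, 0.39440394]), array([0.4776516 , 0.16429446]), np.float32(-88.84907))
wash_brush wrist none
round_brush scene none
round_brush side 0.75 248 (array([ 0.37036539, -0.39225085]), array([ 0.37184399, -0.21106335]), np.float32(89.53244))
round_brush wrist 0.82 296 (array([ 0.37125301, -0.2707331 ]), array([ 0.37308326, -0.21039416]), np.float32(88.26258))
liner_brush scene 0.67 234 (array([ 0.45465002, -0.34851726]), array([ 0.45864522, -0.21702073]), np.float32(88.25974))
liner_brush side 0.45 102 (array([ 0.45349486, -0.35090101]), array([ 0.45869706, -0.22576691]), np.float32(87.61941))
liner_brush wrist 0.66 226 (array([ 0.4570608 , -0.27185489]), array([ 0.45947431, -0.20516056]), np.float32(87.927505))
```

step_arm(plan=[[[10.5,-5.2,0,0,0,0],[10.5,-5.2,0,0,0,0],[10.5,-5.2,0,0,0,0],[10.5,-5.2,0,0,0,0],[10.5,-5.2,0,0,0,0],[10.5,-5.2,0,0,0,0],[10.5,-5.2,0,0,0,0],[10.5,-5.2,0,0,0,0]]], grip=1, squeeze=15)

```text
time_s: 3.22
ee_pos: [0.4008, 0.3003, 0.2057]
eef_rot: [3.141, -0.0, 1.571]
force: [0.1, 0.3, -0.6]
grip_width: 0.0938
grip_force: 0.0
```

step_arm(plan=[[[0.5,-0.2,0.5,0,0,0],[0.5,-0.2,1.7,0,0,0],[0.5,-0.2,2.9,0,0,0],[0.5,-0.2,4.0,0,0,0],[0.5,-0.2,5.0,0,0,0],[0.5,-0.2,5.7,0,0,0],[0.5,-0.2,6.0,0,0,0],[0.5,-0.2,6.0,0,0,0]]])

```text
time_s: 3.88
ee_pos: [0.3954, 0.3132, 0.024]
eef_rot: [-3.139, 0.002, 1.571]
force: [-0.2, -0.1, 0.5]
grip_width: 0.094
grip_force: 0.0
```

step_arm(plan=[[[0,0,0,0,0,0],[0,0,0,0,0,0],[0,0,0,0,0,0],[0,0,0,0,0,0],[0,0,0,0,0,0],[0,0,0,0,0,0]]], grip=0.5, squeeze=15)

```text
time_s: 4.38
ee_pos: [0.3962, 0.3139, 0.0261]
eef_rot: [3.141, -0.0, 1.571]
force: [-2.7, -0.7, 6.0]
grip_width: 0.0614
grip_force: 15.0
```

step_arm(plan=[[[0,0,-0.5,0,0,0],[0,0,-1.5,0,0,0],[-0.5,0.25,-2.5,0,0,0],[-1.5,0.7,-3.3,0,0,0],[-2.7,1.25,-3.5,0,0,0],[-3.9,1.8,-3.5,0,0,0],[-5.1,2.35,-3.5,0,0,0],[-6.3,2.9,-3.5,0,0,0]]], squeeze=20)

```text
time_s: 5.05
ee_pos: [0.4834, 0.1229, 0.1307]
eef_rot: [3.141, -0.0, 1.571]
force: [0.5, 0.0, -1.5]
grip_width: 0.0611
grip_force: 20.0
```

step_arm(plan=[[[-1.2,0.55,0,0,0,0],[-2.4,1.1,0,0,0,0],[-3.6,1.65,0,0,0,0],[-4.8,2.2,0,0,0,0],[-6.0,2.75,0,0,0,0],[-7.2,3.3,0,0,0,0],[-8.4,3.9,0,0,0,0],[-9.2,4.3,0,0,0,0]]])

```text
time_s: 5.72
ee_pos: [0.6126, -0.1546, 0.1301]
eef_rot: [-3.141, 0.0, 1.569]
force: [-0.2, 1.0, -2.6]
grip_width: 0.0611
grip_force: 20.0
```

step_arm(plan=[[[-0.8,0.4,0,0,0,0],[-1.6,0.75,0,0,0,0],[-2.3,1.0,0,0,0,0],[-2.7,1.2,0,0,0,0],[-2.7,1.2,0,0,0,0],[-2.7,1.2,0,0,0,0]]])

```text
time_s: 6.22
ee_pos: [0.6477, -0.2325, 0.1297]
eef_rot: [-3.141, -0.0, 1.57]
force: [0.7, 1.2, -2.9]
grip_width: 0.061
grip_force: 20.0
```

step_arm(plan=[[[0,0,0.5,0,0,0],[0,0,1.2,0,0,0],[0,0,1.9,0,0,0],[0,0,2.5,0,0,0],[0,0,2.9,0,0,0],[0,0,3.1,0,0,0],[0,0,3.25,0,0,0],[0,0,3.25,0,0,0]]])

```text
time_s: 6.88
ee_pos: [0.6481, -0.232, 0.0328]
eef_rot: [-3.141, -0.0, 1.571]
force: [0.0, -0.2, -2.2]
grip_width: 0.0613
grip_force: 20.0
```

step_arm(plan=[[[0,0,0,0,0,0],[0,0,0,0,0,0],[0,0,0,0,0,0],[0,0,0,0,0,0],[0,0,0,0,0,0]]], grip=1)

```text
time_s: 7.3
ee_pos: [0.6483, -0.2324, 0.0335]
eef_rot: [3.141, 0.0, 1.571]
force: [0.1, -0.2, 0.8]
grip_width: 0.0911
grip_force: 0.0
```

step_arm(plan=[[[0,0,-0.5,0,0,0],[0,0,-1.3,0,0,0],[0,0,-2.5,0,0,0],[0,0,-3.5,0,0,0],[0,0,-4,0,0,0],[0,0,-4,0,0,0]]])

```text
time_s: 7.8
ee_pos: [0.6495, -0.2329, 0.159]
eef_rot: [3.134, 0.003, 1.571]
force: [0.1, 0.4, -0.0]
grip_width: 0.0942
grip_force: 0.0
```

step_arm(plan=[[[-0.3,-1.2,0,0,0,0],[-0.65,-2.4,0,0,0,0],[-1.0,-3.6,0,0,0,0],[-1.3,-4.8,0,0,0,0],[-1.6,-5.8,0.4,0,0,0],[-1.7,-6.4,1.2,0,0,0],[-1.7,-6.4,2.4,0,0,0],[-1.7,-6.4,3.2,0,0,0]]], grip=0.45)

```text
time_s: 8.47
ee_pos: [0.4544, -0.2832, 0.055]
eef_rot: [-3.141, -0.001, 1.569]
force: [-0.2, 0.5, -0.8]
grip_width: 0.0445
grip_force: 0.0
```

step_arm(plan=[[[0,0,0.6,0,0,0],[0,0,1.0,0,0,0],[0,0,1.2,0,0,0],[0,0,1.2,0,0,0],[0,0,1.2,0,0,0]]])

```text
time_s: 8.88
ee_pos: [0.4564, -0.2835, 0.0216]
eef_rot: [3.141, 0.0, 1.571]
force: [0.1, -0.4, -0.0]
grip_width: 0.0422
grip_force: 0.0
```

```bash
python3 - <<'E'
from h import *
im=ctrl.camera("wrist"); cv2.imwrite("pics/w1.png",im[:,:,::-1])
for n,z in [("liner_brush",.0045),("round_brush",.006)]:
  for p in ctrl.place_of(n,"wrist"): print(n,p["confidence"],np.round(p["at"]),np.round(onz("wrist",p["at"],z),3))
E
```

```text
liner_brush 0.76 [282. 155.] [ 0.458 -0.228  0.005]
round_brush 0.86 [147. 195.] [ 0.372 -0.253  0.006]
```

View pics/w1.png

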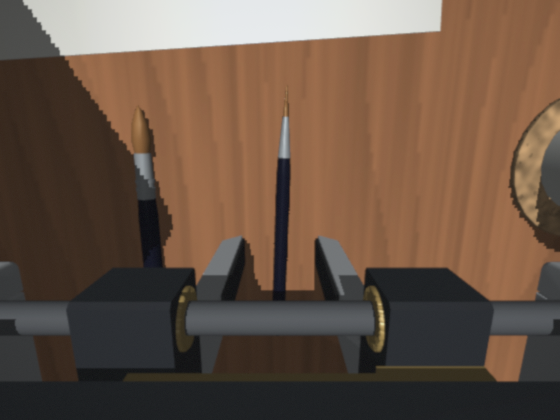

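step_arm(plan=[[[0,0,0.4,0,0,0],[0,0,0.6,0,0,0],[0,0,0.63,0,0,0],[0,0,0.63,0,0,0]]])

```text
time_s: 9.37
ee_pos: [0.4557, -0.283, 0.0013]
eef_rot: [-3.14, -0.001, 1.571]
force: [-0.3, 0.2, -0.3]
grip_width: 0.0424
grip_force: 0.0
```

step_arm(plan=[[[0,0,0,0,0,0],[0,0,0,0,0,0],[0,0,0,0,0,0],[0,0,0,0,0,0],[0,0,0,0,0,0],[0,0,0,0,0,0]]], grip=0, squeeze=12)

```text
time_s: 9.87
ee_pos: [0.4561, -0.2833, 0.0021]
eef_rot: [3.141, 0.0, 1.571]
force: [-0.5, 0.4, -1.2]
grip_width: 0.0082
grip_force: 12.0
```

step_arm(plan=[[[0,0,-0.5,0,0,0],[0,0,-1.3,0,0,0],[0,0,-2.3,0,0,0],[0,0,-3.2,0,0,0],[0,0,-3.6,0,0,0],[0,0,-3.6,0,0,0]]])

```text
time_s: 10.37
ee_pos: [0.4571, -0.284, 0.113]
eef_rot: [3.138, 0.003, 1.571]
force: [0.1, -0.1, -0.4]
grip_width: 0.0083
grip_force: 12.0
```

```bash
python3 - <<'E'
from h import *
o=ctrl.get_obs(); print(o["qpos"],o["grip_width"])
im=ctrl.camera("wrist"); cv2.imwrite("pics/w2.png",im[:,:,::-1])
a=-.29; R=np.array([.5973,.0205])
for n,x,y in [("liner",60,-45),("round",67,0),("wash",72,45)]:
    for dx in (0,-60): print(n,dx,R+np.array([[np.cos(a),-np.sin(a)],[np.sin(a),np.cos(a)]])@[(x+dx)/1000,y/1000])
E
```

```text
[-6.24060974e-01  3.65852541e-01  1.66062976e+00  3.48051129e-05
  1.11010460e+00 -6.24064709e-01] 0.008297672153366029
liner 0 [ 0.64192678 -0.03977811]
liner -60 [ 0.58443215 -0.02262097]
round 0 [0.66150234 0.0013412 ]
round -60 [0.60400771 0.01849833]
wash 0 [0.67916141 0.04303241]
wash -60 [0.62166678 0.06018955]
```

View pics/w2.png

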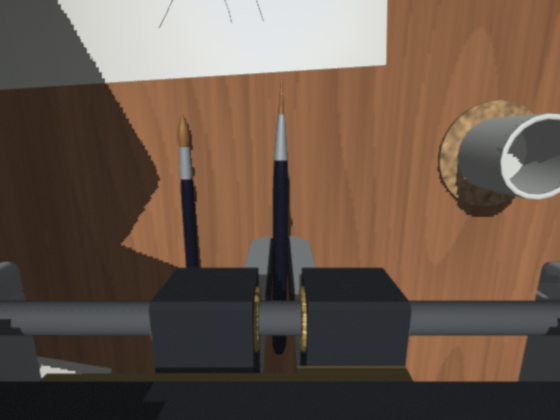

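step_arm(plan=[[[0.8,0.4,0,0,0,0.8],[1.9,1.0,0,0,0,1.9],[3.0,1.55,0,0,0,3.0],[4.1,2.1,0,0,0,4.1],[5.3,2.7,0,0,0,5.2],[6.5,3.3,0,0,0,6.3],[7.7,3.9,0,0,0,7.4],[8.67,4.4,0,0,0,8.5]]])

```text
time_s: 11.08
ee_pos: [0.588, -0.0208, 0.1082]
eef_rot: [-3.14, 0.002, 0.675]
force: [0.2, -0.1, -0.7]
grip_width: 0.0086
grip_force: 12.0
```

step_arm(plan=[[[0,0,0,0,0,1.15],[0,0,0,0,0,2.3],[0,0,0,0,0,3.45],[0,0,0,0,0,4.6],[0,0,0,0,0,5.75],[0,0,0,0,0,6.9],[0,0,0,0,0,8.0],[0,0,0,0,0,9.1]]])

```text
time_s: 11.75
ee_pos: [0.5874, -0.0231, 0.108]
eef_rot: [3.141, 0.003, -0.278]
force: [-0.3, 0.0, -0.4]
grip_width: 0.0082
grip_force: 12.0
```

step_arm(plan=[[[0,0,0,0,0,0.17],[0,0,0,0,0,0.17],[0,0,0,0,0,0.17]]])

```text
time_s: 12.0
ee_pos: [0.5877, -0.0232, 0.1091]
eef_rot: [3.141, 0.001, -0.286]
force: [-0.1, -0.4, -0.2]
grip_width: 0.0082
grip_force: 12.0
```

```bash
python3 - <<'E'
from h import *
im=ctrl.camera("wrist"); cv2.imwrite("pics/w3.png",im[:,:,::-1]); o=ctrl.get_obs(); print(o["ee_pos"],o["eef_rot"])
for p in ctrl.place_of("liner_brush","wrist"): print(p["confidence"],p["at"])
m,c=mask("wrist","brush_rest",np.array([.597,.02]),.1); print(c)
E
```

```text
[ 0.58783747 -0.02319837  0.10939544] [ 3.14140566e+00  8.54463020e-04 -2.86903258e-01]
0.72 [280.1, 158.5]
0.24
```

View pics/w3.png

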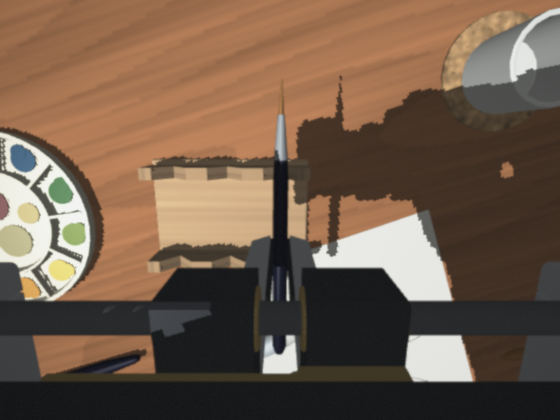

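step_arm(plan=[[[0,0,0.5,0,0,0],[0,0,1.2,0,0,0],[0,0,1.8,0,0,0],[0,0,2.2,0,0,0],[0,0,2.5,0,0,0],[0,0,2.65,0,0,0],[0,0,2.76,0,0,0],[0,0,2.76,0,0,0]]])

```text
time_s: 12.82
ee_pos: [0.5882, -0.0232, 0.0272]
eef_rot: [-3.142, -0.0, -0.29]
force: [-0.2, 0.4, -1.0]
grip_width: 0.0085
grip_force: 12.0
```

step_arm(plan=[[[0,0,0,0,0,0],[0,0,0,0,0,0],[0,0,0,0,0,0],[0,0,0,0,0,0],[0,0,0,0,0,0]]], grip=0.3)

```text
time_s: 13.23
ee_pos: [0.5882, -0.0232, 0.0275]
eef_rot: [-3.142, -0.0, -0.29]
force: [0.0, -0.6, -0.3]
grip_width: 0.0279
grip_force: 0.0
```

step_arm(plan=[[[0,0,-0.5,0,0,0],[0,0,-1.3,0,0,0],[0,0,-2.3,0,0,0],[0,0,-3.0,0,0,0],[0,0,-3.0,0,0,0],[0,0,-3.0,0,0,0]]])

```text
time_s: 13.73
ee_pos: [0.5885, -0.0232, 0.1182]
eef_rot: [-3.141, -0.002, -0.29]
force: [0.8, 0.2, 0.4]
grip_width: 0.0286
grip_force: 0.0
```

```bash
python3 - <<'E'
from h import *
im=ctrl.camera("wrist"); cv2.imwrite("pics/w4.png",im[:,:,::-1]); o=ctrl.get_obs(); print(o["ee_pos"],o["eef_rot"])
for p in ctrl.place_of("liner_brush","wrist"): print(p["confidence"],p["at"],onz("wrist",p["at"],.028))
E
```

```text
[ 0.5878367  -0.02318447  0.11685844] [ 3.14153478e+00  1.98282253e-04 -2.90067463e-01]
0.95 [281.2, 150.2] [ 0.64022391 -0.04086019  0.028     ]
```

View pics/w4.png

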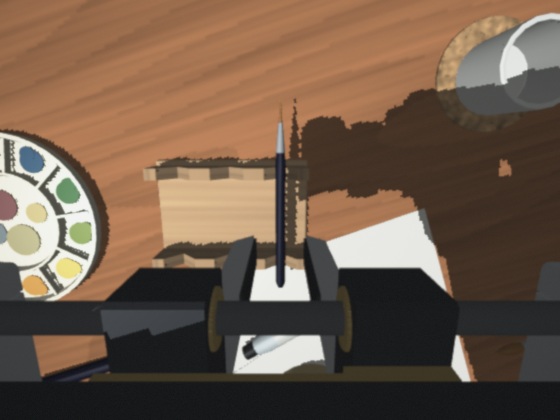

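step_arm(plan=[[[-0.3,0.8,0,0,0,-0.8],[-0.75,2.0,0,0,0,-1.9],[-1.2,3.3,0,0,0,-3.0],[-1.7,4.6,0,0,0,-4.1],[-2.2,5.9,0,0,0,-5.2],[-2.7,7.2,0,0,0,-6.3],[-3.1,8.5,0,0,0,-7.4],[-3.6,9.8,0,0,0,-8.5]]], grip=0.5)

```text
time_s: 14.5
ee_pos: [0.4109, -0.2593, 0.1162]
eef_rot: [-3.14, 0.001, 0.58]
force: [1.4, -0.4, 0.1]
grip_width: 0.047
grip_force: 0.0
```

step_arm(plan=[[[0,0,0,0,0,-1.15],[0,0,0,0,0,-2.3],[0,0,0,0,0,-3.45],[0,0,0,0,0,-4.6],[0,0,0,0,0,-5.75],[0,0,0,0,0,-6.9],[0,0,0,0,0,-8.1],[0,0,0,0,0,-9.27]]])

```text
time_s: 15.17
ee_pos: [0.4121, -0.258, 0.116]
eef_rot: [-3.14, -0.001, 1.551]
force: [0.1, -0.7, -0.2]
grip_width: 0.0471
grip_force: 0.0
```

step_arm(plan=[[[0,0,0.5,0,0,0],[0,0,0.5,0,0,0]]])

```text
time_s: 15.33
ee_pos: [0.4114, -0.2574, 0.0994]
eef_rot: [-3.138, -0.003, 1.545]
force: [-0.0, 0.3, -0.0]
grip_width: 0.0468
grip_force: 0.0
```

step_arm(plan=[[[-0.6,-0.45,0,0,0,0],[-1.4,-1.0,0.3,0,0,0],[-1.85,-1.35,1.0,0,0,0],[-1.85,-1.35,1.8,0,0,0],[-1.85,-1.35,2.4,0,0,0],[-1.85,-1.35,2.4,0,0,0]]])

```text
time_s: 15.83
ee_pos: [0.3688, -0.3114, 0.0269]
eef_rot: [-3.137, -0.004, 1.543]
force: [-0.6, 0.1, -0.1]
grip_width: 0.0467
grip_force: 0.0
```

```bash
python3 - <<'E'
from h import *
o=ctrl.get_obs(); print(o["ee_pos"],o["eef_rot"])
im=ctrl.camera("wrist")
for p in ctrl.place_of("round_brush","wrist"): print(p["confidence"],p["at"],onz("wrist",p["at"],.006))
m,c=mask("wrist","round_brush",np.array([.372,-.25]),.1,.006)
print(brushpca("wrist",m,.006))
E
```

```text
[ 0.36883634 -0.31141107  0.0268949 ] [-3.13678945 -0.00446627  1.54331738]
0.73 [283.9, 149.5] [ 0.37441749 -0.25410946  0.006     ]Traceback (most recent call last):
  File "<stdin>", line 6, in <module>
  File "h.py", line 31, in brushpca
    v,u=np.nonzero(px); W=np.array([onz(cam,(a,b),z)[:2] for a,b in zip(u,v)])
                                    ~~~^^^^^^^^^^^^^
  File "h.py", line 13, in onz
    o,d=ray(cam,uv); return o+d*(z-o[2])/d[2]
        ~~~^^^^^^^^
  File "h.py", line 8, in ray
    T=np.array(m["tool_from_camera"]); o=ctrl.get_obs()
                                         ~~~~~~~~~~~~^^
ValueError: time passes only in moves, steps and waits
```

step_arm(plan=[[[0,0.05,0.4,0,0,0],[0,0.05,0.7,0,0,0],[0,0.05,0.78,0,0,0],[0,0.05,0.78,0,0,0]]])

```text
time_s: 16.32
ee_pos: [0.3721, -0.3126, 0.0068]
eef_rot: [-3.141, -0.0, 1.545]
force: [0.5, -0.3, -0.0]
grip_width: 0.0471
grip_force: 0.0
```

step_arm(plan=[[[0,0,0,0,0,0],[0,0,0,0,0,0],[0,0,0,0,0,0],[0,0,0,0,0,0],[0,0,0,0,0,0],[0,0,0,0,0,0]]], grip=0, squeeze=15)

```text
time_s: 16.82
ee_pos: [0.3722, -0.3128, 0.007]
eef_rot: [3.141, 0.0, 1.545]
force: [0.3, 0.0, 1.8]
grip_width: 0.0108
grip_force: 15.1
```

step_arm(plan=[[[0,0,-0.5,0,0,0],[0,0,-1.3,0,0,0],[0,0,-2.3,0,0,0],[0,0,-3.2,0,0,0],[0,0,-3.6,0,0,0],[0,0,-3.6,0,0,0],[0,0,-3.6,0,0,0]]])

```text
time_s: 17.4
ee_pos: [0.3722, -0.3128, 0.1147]
eef_rot: [3.141, 0.0, 1.545]
force: [0.1, -0.4, -0.7]
grip_width: 0.0107
grip_force: 14.8
```

```bash
python3 - <<'E'
from h import *
o=ctrl.get_obs(); print(o["ee_pos"],o["eef_rot"],o["grip_width"])
im=ctrl.camera("wrist"); cv2.imwrite("pics/w5.png",im[:,:,::-1])
for p in ctrl.place_of("round_brush","wrist"): print(p["confidence"],p["at"],onz("wrist",p["at"],o["ee_pos"][2]+.003))
E
```

```text
[ 0.37217439 -0.31280092  0.11472656] [3.14116169e+00 4.45059584e-04 1.54505187e+00] 0.010687316704051339
0.93 [277.0, 149.5] [ 0.37153032 -0.25279056  0.11772656]
```

View pics/w5.png

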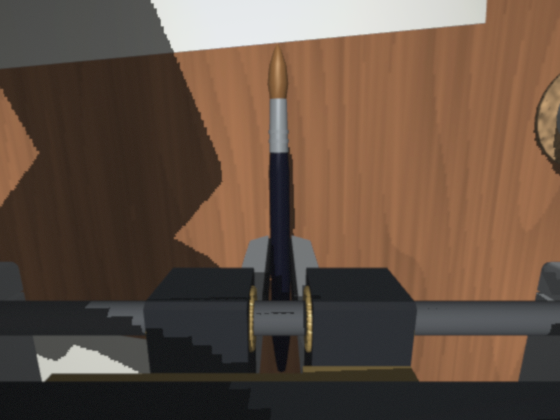

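step_arm(plan=[[[0.6,0.4,0,0,0,0.7],[1.6,1.06,0,0,0,1.7],[2.7,1.8,0,0,0,2.8],[3.85,2.55,0,0,0,3.9],[5.0,3.3,0,0,0,5.0],[6.15,4.07,0,0,0,6.1],[7.3,4.83,0,0,0,7.3],[8.4,5.56,0,0,0,8.5]]])

```text
time_s: 18.17
ee_pos: [0.5336, -0.0809, 0.1134]
eef_rot: [-3.14, 0.001, 0.696]
force: [0.4, -0.2, 0.4]
grip_width: 0.0107
grip_force: 14.8
```

step_arm(plan=[[[1.0,-0.32,0,0,0,1.1],[2.0,-0.64,0,0,0,2.25],[2.8,-0.9,0,0,0,3.4],[3.2,-1.0,0,0,0,4.55],[3.2,-1.0,0,0,0,5.7],[3.2,-1.0,0,0,0,6.85],[3.2,-1.0,0,0,0,8.0],[3.2,-1.0,0,0,0,9.0]]])

```text
time_s: 18.83
ee_pos: [0.5868, 0.0023, 0.113]
eef_rot: [3.141, 0.003, -0.247]
force: [0.0, 0.2, -0.0]
grip_width: 0.0108
grip_force: 14.8
```

step_arm(plan=[[[0,0,0,0,0,0],[0,0,0,0,0,0],[0,0,0,0,0,0]]])

```text
time_s: 19.08
ee_pos: [0.5871, 0.0022, 0.1141]
eef_rot: [3.141, 0.001, -0.237]
force: [0.3, 0.0, -1.1]
grip_width: 0.0102
grip_force: 14.8
```

```bash
python3 - <<'E'
from h import *
o=ctrl.get_obs(); print(o["ee_pos"],o["eef_rot"],o["grip_width"])
im=ctrl.camera("wrist"); cv2.imwrite("pics/w6.png",im[:,:,::-1])
a=-.29;R=np.array([[np.cos(a),-np.sin(a)],[np.sin(a),np.cos(a)]])
P=np.array([[40,70,36],[40,45,22],[40,0,22],[40,-45,22],[40,-70,36],[-40,0,22]])/1000
W=np.c_[P[:,:2]@R.T+[.5973,.0205],P[:,2]]
print(np.round(proj("wrist",W,o)))
E
```

```text
[0.58710005 0.00216819 0.11406372] [ 3.14136860e+00  1.22199692e-03 -2.37289579e-01] 0.010238177623886784
[[170. 159.]
 [205. 159.]
 [258. 162.]
 [310. 165.]
 [342. 168.]
 [255. 250.]]
```

View pics/w6.png

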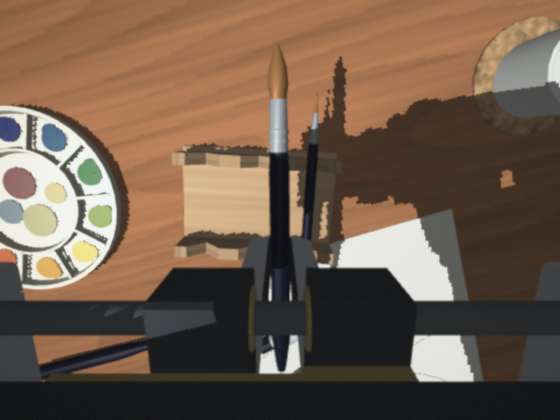

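step_arm(plan=[[[0.42,-0.66,0.2,0,0,0.5],[0.42,-0.66,0.8,0,0,0.5],[0.42,-0.66,1.5,0,0,0.5],[0.42,-0.66,2.1,0,0,0.5],[0.42,-0.66,2.5,0,0,0.5],[0.42,-0.66,2.65,0,0,0.5],[0.42,-0.66,2.73,0,0,0.5],[0.42,-0.66,2.73,0,0,0.5]]])

```text
time_s: 19.8
ee_pos: [0.6045, 0.0183, 0.0332]
eef_rot: [-3.142, -0.0, -0.293]
force: [-0.1, -0.7, 0.5]
grip_width: 0.0106
grip_force: 14.8
```

step_arm(plan=[[[0,0,0,0,0,0],[0,0,0,0,0,0],[0,0,0,0,0,0],[0,0,0,0,0,0],[0,0,0,0,0,0]]], grip=0.3)

```text
time_s: 20.22
ee_pos: [0.6045, 0.0184, 0.0333]
eef_rot: [-3.141, -0.0, -0.293]
force: [-0.8, -0.2, -0.0]
grip_width: 0.0284
grip_force: 0.0
```

step_arm(plan=[[[0,0,-0.5,0,0,0],[0,0,-1.3,0,0,0],[0,0,-2.3,0,0,0],[0,0,-3.2,0,0,0],[0,0,-3.2,0,0,0],[0,0,-3.2,0,0,0]]])

```text
time_s: 20.72
ee_pos: [0.605, 0.0184, 0.1305]
eef_rot: [-3.141, -0.003, -0.293]
force: [0.3, 0.2, 0.2]
grip_width: 0.0284
grip_force: 0.0
```

```bash
python3 - <<'E'
from h import *
o=ctrl.get_obs(); print(o["ee_pos"],o["eef_rot"],o["grip_width"])
im=ctrl.camera("wrist"); cv2.imwrite("pics/w7.png",im[:,:,::-1])
for n,z in (("round_brush",.03),("liner_brush",.028)):
  for p in ctrl.place_of(n,"wrist"): print(p["confidence"],p["at"],onz("wrist",p["at"],z))
E
```

```text
[0.60496338 0.01839299 0.13048819] [-3.14081469e+00 -2.88814363e-03 -2.93169725e-01] 0.028435265135150118
0.89 [276.8, 143.9] [0.6623154  0.00269408 0.03      ]
0.91 [329.8, 155.8] [ 0.63896237 -0.03884588  0.028     ]
```

View pics/w7.png

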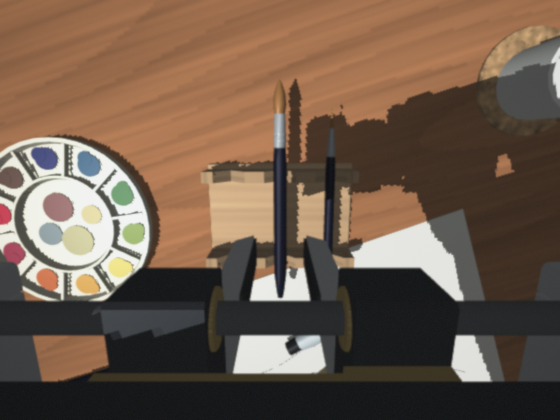

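step_arm(plan=[[[-0.5,-0.5,0,0,0,-0.8],[-1.3,-1.3,0,0,0,-1.9],[-2.1,-2.15,0,0,0,-3.0],[-3.0,-3.05,0,0,0,-4.1],[-3.9,-3.95,0,0,0,-5.2],[-4.8,-4.9,0,0,0,-6.3],[-5.7,-5.8,0,0,0,-7.4],[-6.5,-6.62,0,0,0,-8.5]]], grip=0.5)

```text
time_s: 21.53
ee_pos: [0.4733, 0.2664, 0.1279]
eef_rot: [-3.141, 0.002, 0.603]
force: [0.3, 0.1, 0.0]
grip_width: 0.047
grip_force: 0.0
```

step_arm(plan=[[[0,0,0,0,0,-1.15],[0,0,0,0,0,-2.3],[0,0,0,0,0,-3.45],[0,0,0,0,0,-4.6],[0,0,0.4,0,0,-5.75],[0,0,0.9,0,0,-6.9],[0,0,1.4,0,0,-8.1],[0,0,1.6,0,0,-9.2]]])

```text
time_s: 22.2
ee_pos: [0.4738, 0.2643, 0.078]
eef_rot: [-3.138, 0.002, 1.567]
force: [-0.4, -0.1, -1.0]
grip_width: 0.047
grip_force: 0.0
```

step_arm(plan=[[[0,0,0,0,0,-0.4],[0,0,0,0,0,-0.4],[0,0,0,0,0,-0.4]]])

```text
time_s: 22.45
ee_pos: [0.4748, 0.2647, 0.0803]
eef_rot: [-3.14, 0.0, 1.6]
force: [-0.6, -0.2, 0.2]
grip_width: 0.0468
grip_force: 0.0
```

```bash
python3 - <<'E'
from h import *
o=ctrl.get_obs(); print(o["ee_pos"],o["eef_rot"],o["grip_width"])
im=ctrl.camera("wrist"); cv2.imwrite("pics/w8.png",im[:,:,::-1])
for p in ctrl.place_of("wash_brush","wrist"): print(p["confidence"],p["at"],onz("wrist",p["at"],.0075))
E
```

```text
[0.47478943 0.26473048 0.08025852] [-3.14043601e+00  4.93221761e-04  1.60026178e+00] 0.046837627217805926
0.64 [278.6, 150.6] [0.47217932 0.3204259  0.0075    ]
```

View pics/w8.png

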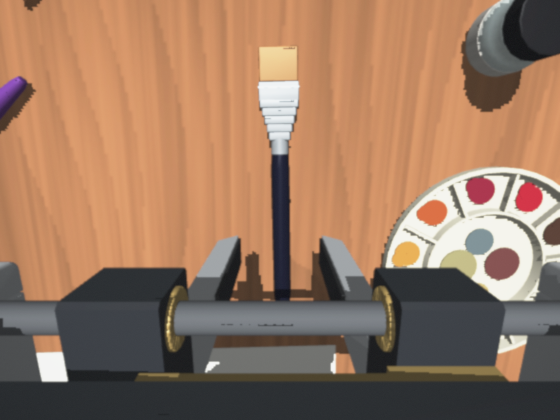

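step_arm(plan=[[[0,0,0.5,0,0,0],[0,0,1.2,0,0,0],[0,0,1.9,0,0,0],[0,0,2.3,0,0,0],[0,0,2.5,0,0,0],[0,0,2.55,0,0,0],[0,0,2.55,0,0,0]]])

```text
time_s: 23.13
ee_pos: [0.4753, 0.265, 0.0048]
eef_rot: [3.141, -0.0, 1.602]
force: [-0.8, -0.1, -0.1]
grip_width: 0.0471
grip_force: 0.0
```

step_arm(plan=[[[0,0,0,0,0,0],[0,0,0,0,0,0],[0,0,0,0,0,0],[0,0,0,0,0,0],[0,0,0,0,0,0],[0,0,0,0,0,0]]], grip=0, squeeze=20)

```text
time_s: 23.63
ee_pos: [0.4752, 0.2649, 0.0047]
eef_rot: [3.141, -0.0, 1.602]
force: [-0.5, -0.0, 1.9]
grip_width: 0.0139
grip_force: 20.0
```

step_arm(plan=[[[0,0,-0.5,0,0,0],[0,0,-1.3,0,0,0],[0,0,-2.3,0,0,0],[0,0,-3.2,0,0,0],[0,0,-3.8,0,0,0],[0,0,-3.8,0,0,0],[0,0,-3.8,0,0,0]]])

```text
time_s: 24.22
ee_pos: [0.4753, 0.265, 0.1189]
eef_rot: [3.14, -0.001, 1.602]
force: [-0.2, -0.5, -0.7]
grip_width: 0.0145
grip_force: 20.0
```

```bash
python3 - <<'E'
from h import *
o=ctrl.get_obs(); print(o["ee_pos"],o["eef_rot"],o["grip_width"])
im=ctrl.camera("wrist"); cv2.imwrite("pics/w9.png",im[:,:,::-1])
for p in ctrl.place_of("wash_brush","wrist"): print(p["confidence"],p["at"],onz("wrist",p["at"],o["ee_pos"][2]+.004))
E
```

```text
[0.47525794 0.26496272 0.11885908] [ 3.14032345e+00 -5.51662363e-04  1.60216853e+00] 0.014517372502832948
0.92 [281.7, 157.8] [0.47360373 0.31979123 0.12285908]
```

View pics/w9.png

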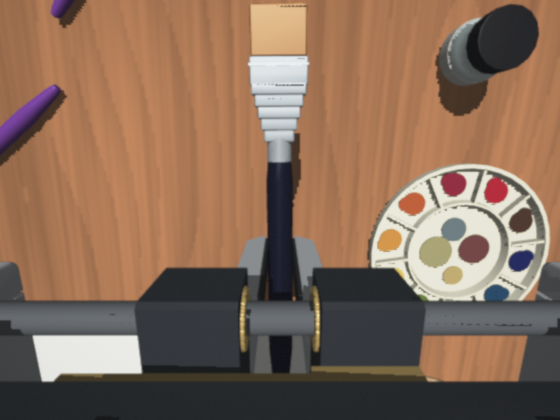

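step_arm(plan=[[[-0.6,0.4,0,0,0,0.8],[-1.4,0.95,0,0,0,1.9],[-2.3,1.55,0,0,0,3.0],[-3.2,2.15,0,0,0,4.1],[-4.2,2.8,0,0,0,5.2],[-5.2,3.5,0,0,0,6.3],[-6.2,4.15,0,0,0,7.4],[-7.0,4.7,0,0,0,8.5]]])

```text
time_s: 24.98
ee_pos: [0.623, 0.057, 0.1166]
eef_rot: [-3.14, 0.002, 0.705]
force: [1.0, -0.1, 0.7]
grip_width: 0.0141
grip_force: 20.0
```

step_arm(plan=[[[0,0,0,0,0,1.15],[0,0,0,0,0,2.3],[0,0,0,0,0,3.45],[0,0,0,0,0,4.6],[0,0,0,0,0,5.75],[0,0,0,0,0,6.9],[0,0,0,0,0,8.0],[0,0,0,0,0,9.1]]])

```text
time_s: 25.65
ee_pos: [0.622, 0.0594, 0.1166]
eef_rot: [3.141, 0.003, -0.247]
force: [0.7, 0.0, -0.2]
grip_width: 0.0141
grip_force: 20.0
```

step_arm(plan=[[[0,0,0,0,0,0.45],[0,0,0,0,0,0.45],[0,0,0,0,0,0.45]]])

```text
time_s: 25.9
ee_pos: [0.6221, 0.0594, 0.1171]
eef_rot: [3.141, 0.002, -0.286]
force: [-0.4, -0.2, -1.0]
grip_width: 0.0142
grip_force: 20.0
```

```bash
python3 - <<'E'
from h import *
o=ctrl.get_obs(); print(o["ee_pos"],o["eef_rot"],o["grip_width"])
im=ctrl.camera("wrist"); cv2.imwrite("pics/w10.png",im[:,:,::-1])
for p in ctrl.place_of("wash_brush","wrist"): print(p["confidence"],p["at"],onz("wrist",p["at"],o["ee_pos"][2]+.003))
E
```

```text
[0.62213479 0.05938783 0.11713562] [ 3.14094711e+00  1.95130276e-03 -2.86011473e-01] 0.014246452614461403
```

View pics/w10.png

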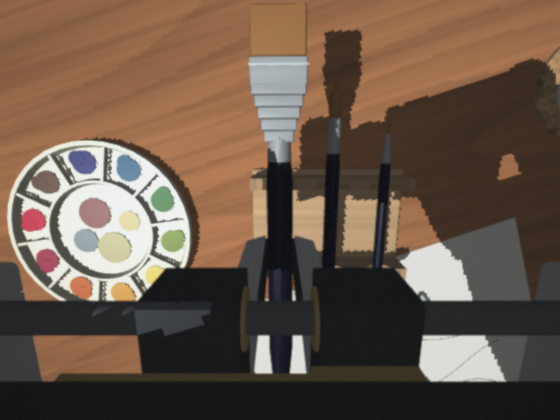

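step_arm(plan=[[[0,0,0.4,0,0,0],[0,0,1.0,0,0,0],[0,0,1.7,0,0,0],[0,0,2.3,0,0,0],[0,0,2.6,0,0,0],[0,0,2.75,0,0,0],[0,0,2.85,0,0,0],[0,0,2.85,0,0,0]]])

```text
time_s: 26.67
ee_pos: [0.6227, 0.0594, 0.033]
eef_rot: [-3.142, -0.0, -0.288]
force: [-0.4, 0.3, -0.2]
grip_width: 0.0146
grip_force: 20.0
```

step_arm(plan=[[[0,0,0,0,0,0],[0,0,0,0,0,0],[0,0,0,0,0,0],[0,0,0,0,0,0],[0,0,0,0,0,0]]], grip=0.33)

```text
time_s: 27.08
ee_pos: [0.6227, 0.0594, 0.0333]
eef_rot: [-3.141, -0.001, -0.288]
force: [-0.3, 0.8, -1.0]
grip_width: 0.0311
grip_force: 0.0
```

step_arm(plan=[[[0,0,-0.5,0,0,0],[0,0,-1.3,0,0,0],[0,0,-2.3,0,0,0],[0,0,-3.3,0,0,0],[-1,0,-4.3,0,0,0],[-2.2,0,-4.7,0,0,0],[-3.2,0,-4.7,0,0,0],[-3.2,0,-4.7,0,0,0]]])

```text
time_s: 27.75
ee_pos: [0.5272, 0.0879, 0.1752]
eef_rot: [-3.141, -0.001, -0.287]
force: [-0.1, 0.2, -0.2]
grip_width: 0.0311
grip_force: 0.0
```

step_arm(plan=[[[0,0,0,0,0,0],[0,0,0,0,0,0]]])

```text
time_s: 27.92
ee_pos: [0.5311, 0.0866, 0.1743]
eef_rot: [-3.141, -0.001, -0.288]
force: [-0.1, -0.6, 0.2]
grip_width: 0.0309
grip_force: 0.0
```

```bash
python3 - <<'E'
from h import *
o=ctrl.get_obs(); print(o["ee_pos"],o["eef_rot"],o["grip_width"])
a=-.29;R=np.array([[np.cos(a),-np.sin(a)],[np.sin(a),np.cos(a)]])
V=[]
for c in ("wrist","scene","side"):
  im=ctrl.camera(c); V.append(im[:,:,::-1])
  for n,z in (("wash_brush",.033),("round_brush",.03),("liner_brush",.028)):
    for p in ctrl.place_of(n,c)[:4]:
      w=onz(c,p["at"],z)[:2]-[.5973,.0205]
      if np.linalg.norm(w)<.15: print(c,n,p["confidence"],np.round(R.T@w,4))
o=None
for c in ("scene","side"):
  for n,r,h,p in [("coaster",.0475,.005,[.649,-.233]),("water_pot",.031,.058,[.648,-.232])]:
    m,cf=mask(c,n,np.array(p))
    if m is None: continue
    print(n,c,fit({c:(m,o)},(lambda x,y:diskpts(x,y,r,h)+(np.array([0,0,.005]) if n=="water_pot" else 0)),p,np.array([.01,.01])))
cv2.imwrite("pics/f.png",np.hstack([cv2.resize(V[0],(400,300)),cv2.resize(V[1][180:400,60:460],(400,300))]))
E
```

```text
[0.53108853 0.08657321 0.17425794] [-3.14139305e+00 -7.31664913e-04 -2.87958913e-01] 0.03093443047067543
wrist wash_brush 0.78 [0.0659 0.0416]
wrist round_brush 0.72 [ 0.0688 -0.0033]
wrist liner_brush 0.97 [ 0.0592 -0.0447]
scene wash_brush 0.59 [0.0677 0.0479]
scene round_brush 0.82 [0.0589 0.0006]
scene liner_brush 0.55 [0.0557 0.0027]
scene liner_brush 0.48 [ 0.0511 -0.0392]
side wash_brush 0.55 [0.0702 0.0621]
side round_brush 0.7 [ 0.0754 -0.0003]
side liner_brush 0.56 [ 0.0602 -0.0408]
coaster scene (array([ 0.64891765, -0.2316886 ]), np.float64(0.15800982184464274))
water_pot scene (array([ 0.64790326, -0.22968697]), np.float64(0.03810504634397527))
coaster side (array([ 0.64618349, -0.23618128]), np.float64(0.23365605349835317))
water_pot side (array([ 0.6476632 , -0.23393264]), np.float64(0.03815242494226323))
```

View pics/f.png

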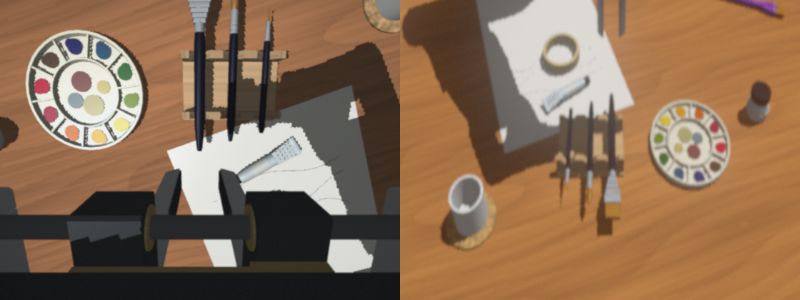

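The wrist and scene views show wash, round and liner side by side in the rest, with the wash brush on the palette side. The pot stands on the coaster, and the tape, tube and ink bottle look undisturbed.

```bash
python3 -c "
from station import ctrl
print(ctrl.hand_in())"
```

```text
the job is handed in; nothing more can be done
None
```

I handed the job in at about 30 s of the 104 s allowed: by the final camera checks all three brushes lie in their correct notches with hair away from the robot and the pot stands upright within about 3 mm of the coaster centre; the tape, ink bottle and paint tube were not touched, and the hand-in gave no verdict.

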